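Unlock a routing template and lift it off its dowels

TASK

Free the wooden template plate in the drilling fixture: pull the sprung black knob up, turn it so that its steel finger swings off the plate towards the robot, and let it drop fully into the notch of its collar. Then lift the plate by its handle straight up off the two dowels, gently and level so that it does not bind, and lay it gently, flat and square, on the middle of the bare pine board at the left. Leave the work block in the fixture and do not disturb the other things on the bench.

Things in the scene. Friction and masses are not known exactly. Their poses are not given: they have to be found in the camera images.
- fixture: Fixture fixed to the bench: plywood base 130 (x) x 295 (y) x 16 mm. Origin on its underside midway between two dowels that stand at y = +-75 mm; z up. Each dowel has an 18 mm shoulder up to 42 mm above the bench, on which the plate rests, then a 10 mm steel pin up to 68 mm with a tapered top. The lock post stands at y = -140 mm, its right-hand end as the robot sees it.
- collar_top (a point): Fixed point on the lock's vertical axis, 46 mm above the bench, axes as the fixture's: the top of a steel collar 54 mm across with ONE notch 9.5 mm wide, 9 mm deep. The tooth falls into it (within 0.06 rad) when the finger has turned 0.87 to 1.43 rad anticlockwise from the fixture's +y axis. Where in that range differs each time and is not told: look, or feel by lowering the knob here and there.
- plate: Loose wooden template plate, 100 (x) x 200 (y) x 18 mm, 0.27 to 0.53 kg. Origin at the centre of its underside, z up, y along its length. Starts on the fixture, axes along the fixture's, underside 42 mm above the bench. Its two 11 mm holes at y = +-75 mm fit over the 10 mm pins, which reach 26 mm above that. Steel keeper ribs at its -y end, 5 mm high, 24 mm apart, hold the lock finger sideways.
- handle (a point): Centre of the plate's handle, 37 mm above the plate's origin, axes as the plate's. The handle is a dark wooden rib on the plate's middle, 22 mm thick (x), 70 mm long (y), from 18 to 56 mm above the plate's underside; beside it on either side is an open window 22 x 70 mm.
- rest_board: Bare pine board fixed on the bench, 130 (x) x 220 (y) x 20 mm, rounded corners. Origin at the centre of its underside, z up, y along its length. The plate may lie on it either way round.
- workpiece: Pine work block 52 x 100 x 24 mm, loose in a low nest on the fixture's base under the plate; origin at the centre of its underside, 16 mm above the fixture's origin. It must stay there.
- knob (a point): Centre of the black bar knob on the lock's axis, 105 mm above the bench at the start. Bar 14 mm thick (point's x), 44 long (y, along the finger), 26 high. It pulls up at most 14 mm against 8 to 11 N (spring, weight) and turns once more than 5 mm up. Turn it anticlockwise from above: the finger swings towards the robot. Let go off the notch it rests 3 mm below its start height, in the notch 12 mm below.
- finger_tip (a point): Underside of the steel hold-down finger, 45 mm from the lock's axis along the point's y. Finger 14 mm wide, 8 thick, ending 4 mm beyond the point. At the start it presses on the plate's top, 60 mm above the bench; in the notch it is 48 mm above the bench, clear of the plate. A tooth 6 mm wide, opposite the finger on the lock's other side, rides on the collar.
- jar: Bystander: round grey screw jar with black lid, 64 mm wide, 73 mm high; origin at the centre of its underside.
- tape: Bystander: tape measure standing on edge, 35 x 77 x 69 mm; origin at its underside.
- offcut_long: Bystander: wood off-cut 30 x 90 x 18 mm, between the fixture and the pine board; origin at the centre of its underside.
- sander: Bystander: cork-faced sanding block 67 x 112 x 28 mm at the back right; origin at the centre of its underside.

How it is judged:
By the outcome, as a careful person would: the job done as asked, in the order asked, and still so for the second after the job is handed in, with the robot touching nothing.
It also fails if it takes over 70 s, if anything falls off the work surface, if the arm or the gripper's body presses on something with over 40 N, if the wrist force passes 120 N, or if a joint passes its speed limit or range.

ROBOT

A 7-joint arm with a two-finger parallel gripper is mounted at the origin on the work surface; the furniture and walls round the work are solid. World frame = base frame: x ahead of the robot, y to its left, z up, the work surface at z = 0. Lengths are in m, angles in rad, forces in N, time in s.
With the tool pointing down it reaches from about 0.425 to 0.875 m from the base axis. Payload 4.7 kg.
Tool frame: the origin (TCP) lies midway between the tips of the shut fingers; the grasp point (between the pads) lies 19 mm behind it (r.pinch_z is the distance from the TCP to the grasp point, in m); z points along the fingers, y is the line along which they close (so a half turn about z gives the same grasp; the last joint's range is limited). The gripper opens to 85 mm and grips with 20 to 120 N. Pads are 22 mm wide; open, the fingers measure 114 mm over their backs; the gripper's body (76 mm by 85 mm) begins 54 mm behind the grasp point. The pads swing forward as they close: fully open they stand 13 mm farther back than shut.
Start: joints at [0.014, 0.321, -0.07, 1.45, 0.023, 1.371, -0.057], TCP at [0.65, -0, 0.231] pointing down, gripper open.
Joint ranges: [-2.86, 2.86], [-0.3, 2.09], [-1.38, 1.24], [0.06, 2.45], [-1.56, 4.7], [0.09, 2.05], [-2.69, 2.69]. Speed limits (rad/s): [2.57, 2.57, 3.14, 3.14, 3.14, 3.14, 3.14].

INTERFACE

Orientations are given as a unit quaternion [w, x, y, z].
In Python, from station import status, capture, calibration, job, r gives the robot as it stands. The module is installed in compiled form; this text tells all that it offers.
- The arm moves only by the shell command python3 -m jog 'ROWS'. ROWS is text: rows parted by semicolons, each of 5 numbers parted by spaces: the shift along the tool's x, y, z in m, then the turn about the tool's z in rad, then the opening, from 0 (shut) to 1 (fully open). A call has exactly 5 rows; each row is the pose to reach, as a shift and turn from the pose commanded when the call began, along the tool's axes at that moment; what a row does not reach only later rows make up. A row lasts 1/12 s, in which the tool goes at most 41.7 mm and 7.16 degrees, less where a joint would pass 70% of its speed; a pose out of reach is approached as far as the arm can. A call with a gripper value outside its range is refused whole. The fingers move at their own pace and stop on an object; the grip force is fixed at half the most. Time passes only in rows, so rows that repeat a pose let the fingers close, or fill a call up. It gives the time, the measured TCP pose, the force, the opening and the grip force at its end, in the units of the state.
- status.observe(): the state, without advancing time (a new reading comes with each control period).
- capture(name): name is "scene" or "side" or "wrist"; returns (picture, depth): 384x512x3 uint8, red, green, blue; 384x512 float32, m along the optical axis (not along the pixel's ray), 0 where there is no reading.
- calibration(name): a dict with "mtx" (3x3 intrinsics, pixels), "dist" ([k1, k2, p1, p2, k3] as OpenCV has them; the pictures are not rectified), "camera_from_world" (4x4, takes a point from world to camera coordinates). Camera axes: x right, y up, looking along -z (the intrinsics and any distortion apply to the point x, -y, -z); pixel columns grow to the right and rows downward; lengths in m; the calibration is good to about 2 mm. A picture is of the moment at which its call begins: read the wrist's pose just before it. calibration takes no time and is no camera call; for the wrist camera it gives the pose at the moment of the call.
- job.hand_in(): hands the job in; it is judged then, once.
The state is a dict: "clock": time; "qpos": joint angles; "qvel": joint speeds; "joint_efforts": joint torques, N m; "ee_pos": TCP position; "orientation": TCP orientation; "ft_force": force on the tool from outside, world axes, zero at the start; "moment": the same for the moment, N m; "gripper_width": finger opening in m; "gripper_force": force on a finger pad.
Only numpy, scipy, OpenCV 4.12 (cv2) and the standard library are available. Lean on these libraries where they do the work, as an engineer would, in place of code of your own. Each camera call takes 0.05 s, during which the arm holds its last target. There are 200 camera calls.

## Working session

There is one attempt and no reset: what is moved stays moved. The work goes in short steps, Python scripts to look and compute and a shell command to move; the robot and the scene stay as the last step left them, time stands still between calls to the robot, and variables do not carry over. Pictures are saved under pics/ and viewed, at most 13 in all, crops included, and the job is handed in when it is done.

```bash
mkdir -p pics; cat > h.py <<'E'
import numpy as np, cv2
from station import status, capture, calibration, job, r
def cam(n):
    c=calibration(n); return np.array(c["mtx"]),np.array(c["dist"]),np.array(c["camera_from_world"])
def ray(n,px,c=None):
    K,d,T=c or cam(n)
    u=cv2.undistortPoints(np.array(px,float).reshape(-1,1,2),K,d).reshape(-1,2)
    D=np.c_[u[:,0],-u[:,1],-np.ones(len(u))]
    R=T[:3,:3];o=-R.T@T[:3,3]
    return o,D@R
def onplane(n,px,z,c=None):
    o,D=ray(n,px,c); return o+D*((z-o[2])/D[:,2])[:,None]
def cloud(n,dep,c=None):
    c=c or cam(n); v,u=np.mgrid[:dep.shape[0],:dep.shape[1]]
    o,D=ray(n,np.c_[u.ravel(),v.ravel()],c)
    return (o+D*dep.ravel()[:,None]).reshape(*dep.shape,3)
E
python3 - <<'E'
from h import *
s=status.observe();print(s["ee_pos"],s["orientation"],s["ft_force"],s["gripper_width"],r.pinch_z)
for n in("scene","wrist","side"):
    c=cam(n);p,d=capture(n);np.savez(f"pics/{n}0.npz",p=p,d=d,K=c[0],D=c[1],T=c[2])
    cv2.imwrite(f"pics/{n}0.png",p[...,::-1])
    print(n,-c[2][:3,:3].T@c[2][:3,3])
a=cv2.imread("pics/scene0.png");b=cv2.imread("pics/wrist0.png")
E
```

```text
[ 6.49468762e-01 -8.60157075e-05  2.30224182e-01] [-6.22053976e-04  7.07103942e-01  7.07109004e-01 -6.96368902e-04] [ 0.07845224 -0.01102112 -0.04993831] 0.08559047717051069 0.0187
scene [-0.05971006  0.7253323   1.0665122 ]
wrist [0.64901787 0.07566136 0.37434997]
side [ 0.2726357  -1.16638765  0.82174397]
```

View pics/scene0.png

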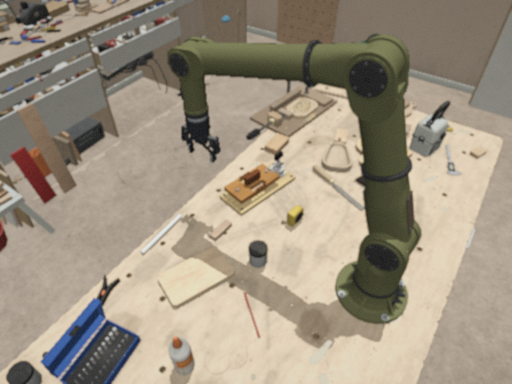

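View pics/wrist0.png

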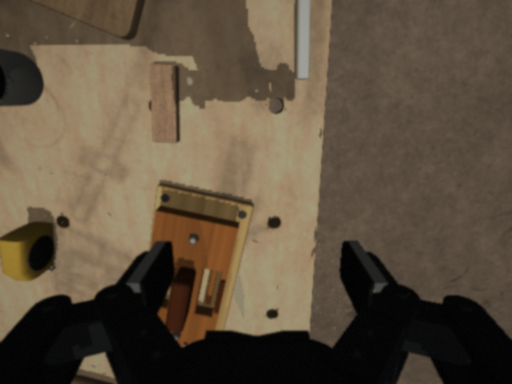

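The scene view shows the plate on the fixture around (255,185), the pine board at (195,280), the off-cut at (219,230), the jar at (258,253) and the tape at (295,215). In the wrist view the visible dowel is at (193,239), and the knob is hidden below the frame.

```bash
python3 - <<'E'
from h import *
z=np.load("pics/scene0.npz");c=(z["K"],z["D"],z["T"]);P=cloud("scene",z["d"],c)
s=cv2.imread("pics/side0.png")
a=cv2.resize(cv2.imread("pics/scene0.png")[150:310,150:310],(400,400),interpolation=cv2.INTER_CUBIC)
cv2.imwrite("pics/m1.png",np.hstack([a,cv2.resize(s,(400,300)) if 0 else cv2.copyMakeBorder(cv2.resize(s,(400,300)),0,100,0,0,0)]))
for q in[(255,185),(195,280),(219,230),(258,243),(262,168)]: print(q,P[q[1],q[0]].round(4))
E
```

```text
(255, 185) [ 0.5366 -0.1502  0.0524]
(195, 280) [0.4695 0.2863 0.0222]
(219, 230) [0.5328 0.0818 0.02  ]
(258, 243) [0.3644 0.0873 0.0734]
(262, 168) [ 0.5616 -0.2366  0.0633]
```

View pics/m1.png

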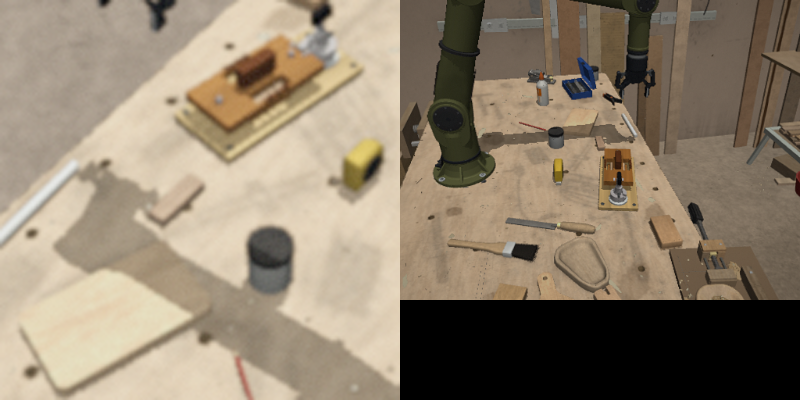

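The crops show the knob as the black bar at the far right end of the fixture, near (0.56,-0.29). I'll move the wrist camera over it.

```bash
python3 -m jog '-0.04 -0.015 0 0 1;-0.08 -0.03 0 0 1;-0.12 -0.045 0 0 1;-0.16 -0.06 0 0 1;-0.2 -0.08 0 0 1'; python3 -m jog '-0.04 0 0 0 1;-0.08 0 0 0 1;-0.12 0 0 0 1;-0.14 0 0 0 1;-0.14 0 0 0 1'
python3 - <<'E'
from h import *
s=status.observe();print(s["ee_pos"])
c=cam("wrist");p,d=capture("wrist");np.savez("pics/w1.npz",p=p,d=d,K=c[0],D=c[1],T=c[2]);cv2.imwrite("pics/w1.png",p[...,::-1])
E
```

```text
clock: 0.57
ee_pos: [0.5724, -0.1953, 0.231]
orientation: [0.0, 0.707, 0.707, -0.0]
ft_force: [-0.2, -0.4, -0.0]
gripper_width: 0.0856
gripper_force: 0.0
clock: 0.98
ee_pos: [0.5702, -0.3411, 0.2304]
orientation: [0.0, 0.71, 0.704, -0.002]
ft_force: [-0.5, -0.8, 0.6]
gripper_width: 0.0857
gripper_force: 0.0
[ 0.57018588 -0.3411041   0.2304235 ]
```

View pics/w1.png

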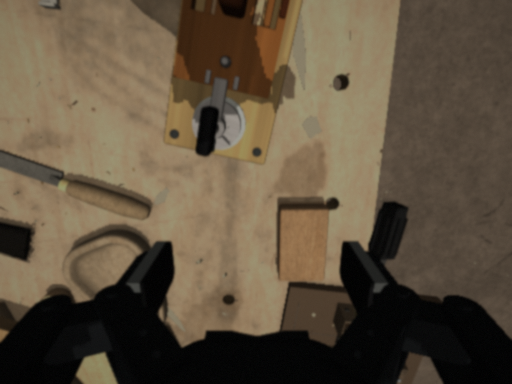

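The knob shows at (207,131), the collar at (218,123), the near dowel at (225,61), and the finger points up along the plate. I'll zoom in and use depth.

```bash
python3 - <<'E'
from h import *
z=np.load("pics/w1.npz");c=(z["K"],z["D"],z["T"]);P=cloud("wrist",z["d"],c);p=z["p"]
cv2.imwrite("pics/m2.png",cv2.resize(p[60:170,160:290,::-1],None,fx=5,fy=5,interpolation=cv2.INTER_CUBIC)*1)
for q in[(207,131),(207,112),(219,95),(225,61),(235,130),(190,60)]: print(q,P[q[1],q[0]].round(4))
print("dowel",onplane("wrist",[(225,61)],.068,c).round(4), "knob",onplane("wrist",[(207,131)],.118,c).round(4))
m=(P[...,2]>.109)&(P[...,2]<.13)&(p.max(2)<70)
m[200:]=0
R=P[m];print("knob pts",len(R),R.mean(0))
v,u=np.nonzero(m);print(u.min(),u.max(),v.min(),v.max())
pp=onplane("wrist",np.c_[u,v],.118,c)
b=cv2.minAreaRect((pp[:,:2]*1000).astype(np.float32));print(b)
E
```

```text
(207, 131) [ 0.5259 -0.2923  0.1184]
(207, 112) [ 0.5271 -0.2761  0.1197]
(219, 95) [ 0.5316 -0.2617  0.0694]
(225, 61) [ 0.5391 -0.2302  0.0706]
(235, 130) [ 0.5451 -0.299   0.0482]
(190, 60) [ 0.5032 -0.2279  0.0619]
dowel [[ 0.5389 -0.2299  0.068 ]] knob [[ 0.5258 -0.2923  0.118 ]]
knob pts 766 [ 0.52485401 -0.29209757  0.11831206]
196 216 107 155
((524.6381225585938, -292.89422607421875), (42.62446975708008, 14.7926025390625), 77.79698944091797)
```

View pics/m2.png

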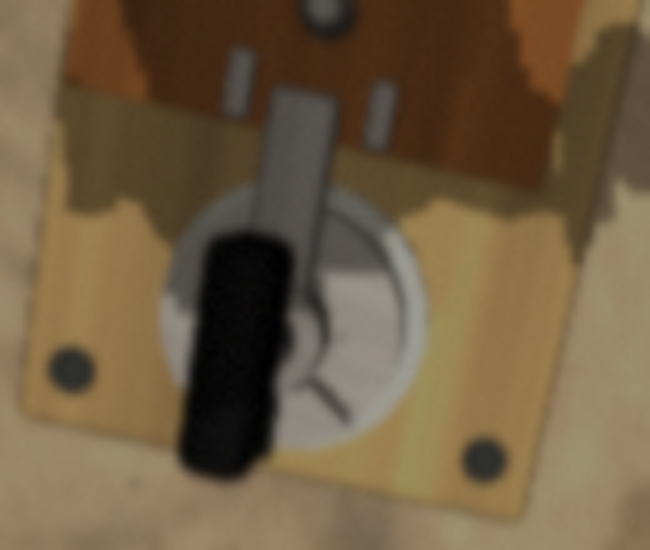

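The notch's shaded wall runs from (310,380) to (350,420) in the crop, so the notch is near 1.0 rad. The lock axis is at about (0.5252,-0.2930) and fixture yaw about -0.21. Dowel-to-axis and knob height and size match the given values.

```bash
cat >> h.py <<'E'
from scipy.spatial.transform import Rotation as Ro
def go(x,y,z,yaw=None):
    "tool-frame shift and turn to TCP x,y,z with tool y axis at world angle yaw (mod pi)"
    s=status.observe();q=s["orientation"];R=Ro.from_quat(q,scalar_first=True).as_matrix()
    d=R.T@(np.array([x,y,z])-s["ee_pos"]); a=np.arctan2(R[1,1],R[0,1])
    t=0 if yaw is None else -((yaw-a+np.pi/2)%np.pi-np.pi/2)
    print("shift",d.round(4),"turn",round(t,4),"| ee",np.round(s["ee_pos"],4),"yaw",round(a,4),"tilt",R[:2,2].round(4),"F",np.round(s["ft_force"],1),"q7",round(s["qpos"][6],2),"t",round(s["clock"],2))
E
python3 -c "
from h import *
go(.5252,-.2930,.16,-.21)"
```

```text
shift [ 0.044  -0.0464  0.0705] turn 0.2041 | ee [ 0.5715 -0.3372  0.2304] yaw -0.0059 tilt [-0.0017 -0.0009] F [-0.5 -0.1  0. ] q7 0.51 t 1.03
```

```bash
python3 -m jog '0.015 -0.016 0.02 0.1 1;0.03 -0.032 0.045 0.2 1;0.044 -0.046 0.07 0.204 1;0.044 -0.046 0.07 0.204 1;0.044 -0.046 0.07 0.204 1'; python3 -c "
from h import *
go(.5252,-.2930,.087,-.21)
c=cam('wrist');p,d=capture('wrist');cv2.imwrite('pics/w2.png',p[...,::-1]);P=cloud('wrist',d,c)
m=(P[...,2]>.111)&(P[...,2]<.126)&(p.max(2)<70)&(np.hypot(P[...,0]-.525,P[...,1]+.293)<.032)
v,u=np.nonzero(m);pp=onplane('wrist',np.c_[u,v],.118,c);print(len(u),cv2.minAreaRect((pp[:,:2]*1000).astype(np.float32)))
"
```

```text
clock: 1.45
ee_pos: [0.526, -0.2862, 0.1594]
orientation: [-0.002, 0.774, 0.633, -0.0]
ft_force: [1.4, -0.1, 0.9]
gripper_width: 0.0853
gripper_force: 0.0
shift [-0.0069  0.0008  0.0724] turn 0.0095 | ee [ 0.526  -0.2862  0.1594] yaw -0.2005 tilt [-0.0034  0.0028] F [ 1.4 -0.1  0.9] q7 0.28 t 1.45
1069 ((524.1268310546875, -292.075927734375), (44.25700759887695, 13.157058715820312), 79.08757019042969)
```

```bash
python3 -c "
from h import *
go(.5248,-.2928,.087,-.20)"
```

```text
shift [-0.0054 -0.002   0.0745] turn -0.0014 | ee [ 0.5278 -0.288   0.1615] yaw -0.2014 tilt [0.0005 0.0004] F [ 0.6 -0.3  0.1] q7 0.28 t 1.5
```

```bash
python3 -m jog '-0.0054 -0.002 0.02 0 1;-0.0054 -0.002 0.04 0 1;-0.0054 -0.002 0.04 0 1;-0.0054 -0.002 0.04 0 1;-0.0054 -0.002 0.04 0 1';python3 -c "
from h import *
go(.5248,-.2928,.087,-.205)"
```

```text
clock: 1.92
ee_pos: [0.5259, -0.2949, 0.1233]
orientation: [0.001, 0.775, 0.632, 0.001]
ft_force: [0.4, -0.3, 1.0]
gripper_width: 0.0857
gripper_force: 0.0
shift [ 0.0019 -0.0016  0.0363] turn 0.0015 | ee [ 0.5259 -0.2949  0.1233] yaw -0.2035 tilt [ 0.0029 -0.0013] F [ 0.4 -0.3  1. ] q7 0.29 t 1.92
```

```bash
python3 -m jog '0.001 -0.001 0.015 0 1;0.001 -0.001 0.03 0 1;0.001 -0.001 0.036 0 1;0.001 -0.001 0.036 0 1;0.001 -0.001 0.036 0 1';python3 -c "
from h import *
go(.5248,-.2928,.087,-.205)"
```

```text
clock: 2.33
ee_pos: [0.5241, -0.2935, 0.0864]
orientation: [0.001, 0.775, 0.631, 0.0]
ft_force: [0.0, 0.4, -0.4]
gripper_width: 0.0853
gripper_force: 0.0
shift [ 0.0008  0.0005 -0.0006] turn 0.0012 | ee [ 0.5241 -0.2935  0.0864] yaw -0.2038 tilt [ 0.0012 -0.0006] F [ 0.   0.4 -0.4] q7 0.3 t 2.33
```

```bash
python3 -m jog '0 0 0 0 0.5;0 0 0 0 0.3;0 0 0 0 0;0 0 0 0 0;0 0 0 0 0';python3 -m jog '0 0 0 0 0;0 0 0 0 0;0 0 0 0 0;0 0 0 0 0;0 0 0 0 0';python3 -c "
from h import *
go(.5248,-.2928,.087,-.205)"
```

```text
clock: 2.75
ee_pos: [0.5236, -0.2933, 0.0857]
orientation: [0.0, 0.775, 0.631, 0.0]
ft_force: [-0.2, 0.3, 0.1]
gripper_width: 0.0251
gripper_force: 0.0
clock: 3.17
ee_pos: [0.5242, -0.2935, 0.0858]
orientation: [0.001, 0.775, 0.631, 0.0]
ft_force: [2.1, -1.1, 0.5]
gripper_width: 0.013
gripper_force: 61.1
shift [ 0.0008  0.0005 -0.0012] turn 0.0011 | ee [ 0.5242 -0.2935  0.0858] yaw -0.2039 tilt [ 0.0017 -0.0007] F [ 2.1 -1.1  0.5] q7 0.3 t 3.17
```

Gripped, with 13 mm opening and little side load. Next I pull it up.

```bash
python3 -m jog '0 0 -0.003 0 0;0 0 -0.006 0 0;0 0 -0.009 0 0;0 0 -0.010 0 0;0 0 -0.010 0 0';python3 -m jog '0 0 0 -0.1 0;0 0 0 -0.2 0;0 0 0 -0.3 0;0 0 0 -0.4 0;0 0 0 -0.5 0';python3 -c "
from h import *
go(.5248,-.2928,.097,-.205)"
```

```text
clock: 3.58
ee_pos: [0.524, -0.2933, 0.0942]
orientation: [0.001, 0.775, 0.632, 0.0]
ft_force: [5.9, -4.0, -8.6]
gripper_width: 0.0129
gripper_force: 59.7
clock: 4.0
ee_pos: [0.5242, -0.2933, 0.094]
orientation: [0.001, 0.593, 0.805, 0.0]
ft_force: [7.1, -2.6, -8.8]
gripper_width: 0.013
gripper_force: 59.6
shift [ 0.0002  0.0007 -0.003 ] turn 0.5063 | ee [ 0.5242 -0.2933  0.094 ] yaw 0.3013 tilt [ 0.0015 -0.0005] F [ 7.1 -2.6 -8.8] q7 0.78 t 4.0
```

```bash
python3 -m jog '0 0 0 -0.1 0;0 0 0 -0.2 0;0 0 0 -0.3 0;0 0 0 -0.4 0;0 0 0 -0.49 0';python3 -m jog '0 0 0.004 0 0;0 0 0.008 0 0;0 0 0.012 0 0;0 0 0.014 0 0;0 0 0.014 0 0';python3 -c "
from h import *
go(.5248,-.2928,.097,-.205)"
```

```text
clock: 4.42
ee_pos: [0.5245, -0.2931, 0.094]
orientation: [0.001, 0.38, 0.925, 0.0]
ft_force: [7.4, -2.3, -10.0]
gripper_width: 0.013
gripper_force: 59.6
clock: 4.83
ee_pos: [0.5244, -0.2932, 0.0801]
orientation: [0.001, 0.382, 0.924, 0.0]
ft_force: [7.0, -2.8, -8.5]
gripper_width: 0.0132
gripper_force: 59.7
shift [-0.      0.0006 -0.0169] turn 0.9914 | ee [ 0.5244 -0.2932  0.0801] yaw 0.7864 tilt [ 0.002  -0.0005] F [ 7.  -2.8 -8.5] q7 1.25 t 4.83
```

It's already 2.7 mm below the off-notch rest height, so the tooth is in the notch. I'll lower it to the bottom.

```bash
python3 -m jog '0 0 0.003 0 0;0 0 0.006 0 0;0 0 0.008 0 0;0 0 0.008 0 0;0 0 0.008 0 0';python3 -c "
from h import *
go(.5248,-.2928,.097,-.205)"
```

```text
clock: 5.25
ee_pos: [0.5244, -0.2934, 0.0737]
orientation: [0.001, 0.382, 0.924, 0.0]
ft_force: [6.1, -2.0, -1.2]
gripper_width: 0.0133
gripper_force: 61.0
shift [ 0.      0.0007 -0.0233] turn 0.9911 | ee [ 0.5244 -0.2934  0.0737] yaw 0.7861 tilt [ 0.0021 -0.0006] F [ 6.1 -2.  -1.2] q7 1.25 t 5.25
```

```bash
python3 -m jog '0 0 0 0 0.3;0 0 0 0 0.6;0 0 0 0 0.6;0 0 0 0 0.6;0 0 -0.005 0 0.6';python3 -m jog '0 0 -0.03 0 0.6;0 0 -0.06 0 0.6;0 0 -0.10 0 1;0 0 -0.135 0 1;0 0 -0.135 0 1';python3 -c "
from h import *
go(.51,-.30,.21,-.205)"
```

```text
clock: 5.67
ee_pos: [0.522, -0.2928, 0.0772]
orientation: [-0.002, 0.382, 0.924, 0.0]
ft_force: [-0.1, 0.6, 0.5]
gripper_width: 0.0508
gripper_force: 0.0
clock: 6.08
ee_pos: [0.5269, -0.2952, 0.2225]
orientation: [0.007, 0.382, 0.924, -0.001]
ft_force: [0.7, -1.1, 1.1]
gripper_width: 0.0844
gripper_force: 0.0
shift [ 0.0087 -0.0154  0.0124] turn 0.9909 | ee [ 0.5269 -0.2952  0.2225] yaw 0.7859 tilt [ 0.0121 -0.0063] F [ 0.7 -1.1  1.1] q7 1.25 t 6.08
```

```bash
python3 -m jog '0 0 0 0.12 1;0 0 0 0.24 1;0 0 0 0.36 1;0.005 -0.008 0 0.48 1;0.009 -0.015 0 0.6 1';python3 -m jog '0 0 0 0.12 1;0 0 0 0.24 1;0 0 0 0.36 1;0 0 0 0.39 1;0 0 0 0.39 1';python3 -c "
from h import *
capture('scene')
go(.51,-.30,.21,-.205)
c=cam('wrist');p,d=capture('wrist');np.savez('pics/w3.npz',p=p,d=d,K=c[0],D=c[1],T=c[2]);cv2.imwrite('pics/w3.png',p[...,::-1])"
```

```text
clock: 6.5
ee_pos: [0.5061, -0.2971, 0.2133]
orientation: [-0.0, 0.64, 0.768, -0.0]
ft_force: [0.3, -0.2, 0.2]
gripper_width: 0.0856
gripper_force: 0.0
clock: 6.92
ee_pos: [0.5061, -0.2974, 0.2134]
orientation: [-0.0, 0.776, 0.631, -0.0]
ft_force: [-0.8, 0.5, 0.4]
gripper_width: 0.0854
gripper_force: 0.0
shift [-0.0018  0.0042  0.0034] turn 0.002 | ee [ 0.5062 -0.2974  0.2134] yaw -0.203 tilt [-0.0002  0.    ] F [ 0.5  0.6 -0.1] q7 0.3 t 6.97
```

View pics/w3.png

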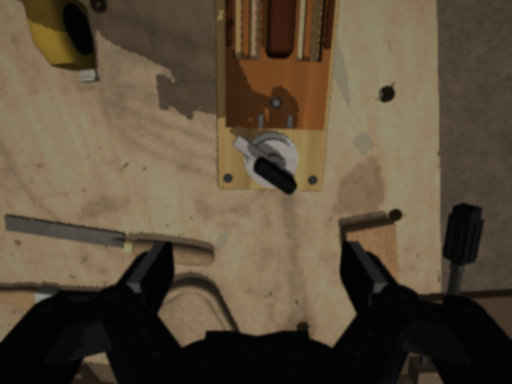

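The finger has swung towards the robot, with its tip at (240,147), clear of the plate edge at row 130. Next I look at the plate from above.

```bash
python3 -m jog '0.03 0 -0.01 0 1;0.06 0.005 -0.03 0 1;0.076 0.013 -0.05 0 1;0.076 0.013 -0.05 0 1;0.076 0.013 -0.05 0 1';python3 -c "
from h import *
z=np.load('pics/w3.npz');c=(z['K'],z['D'],z['T']);P=cloud('wrist',z['d'],c);print('knobtop',np.median(P[170:180,268:280,2]),'dowel',onplane('wrist',[(277,103)],.068,c))
capture('scene')
go(.5537,-.156,.25,-.205)
c=cam('wrist');p,d=capture('wrist');np.savez('pics/w4.npz',p=p,d=d,K=c[0],D=c[1],T=c[2]);cv2.imwrite('pics/w4.png',p[...,::-1])"
```

```text
clock: 7.43
ee_pos: [0.5356, -0.2248, 0.2646]
orientation: [0.001, 0.774, 0.633, 0.001]
ft_force: [-0.2, -0.7, -0.1]
gripper_width: 0.0853
gripper_force: 0.0
knobtop 0.1072017595889761 dowel [[ 0.539349   -0.23081775  0.068     ]]
shift [0.0727 0.0049 0.0132] turn 0.0018 | ee [ 0.5343 -0.2262  0.2633] yaw -0.2032 tilt [-0.0001 -0.0009] F [-1.4 -0.9 -0.8] q7 0.15 t 7.48
```

View pics/w4.png

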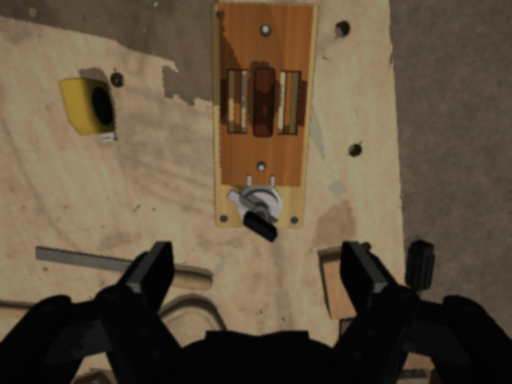

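The dowels are at (265,30) and (261,167), the handle centre is at (264,101), and the knob top is 11 mm lower, as expected.

```bash
python3 -c "
from h import *
z=np.load('pics/w4.npz');c=(z['K'],z['D'],z['T']);P=cloud('wrist',z['d'],c);p=z['p'].astype(int)
d=onplane('wrist',[(265.5,30),(261,167)],.068,c);e=d[0]-d[1];print(d,np.hypot(*e[:2]),'yaw',-np.arctan2(e[0],e[1]),'mid',d.mean(0))
m=(abs(P[...,2]-.098)<.008)&(np.hypot(P[...,0]-.554,P[...,1]+.156)<.05)
v,u=np.nonzero(m);pp=onplane('wrist',np.c_[u,v],.098,c);print(len(u),cv2.minAreaRect((pp[:,:2]*1000).astype(np.float32)),pp.mean(0),P[m].mean(0))
# plate outline
hsv=cv2.cvtColor(z['p'],cv2.COLOR_RGB2HSV)
go(.554,-.157,.25,-.205)"
```

```text
[[ 0.57211685 -0.08559008  0.068     ]
 [ 0.53813808 -0.23029259  0.068     ]] 0.14863839997063322 yaw -0.23063961170528402 mid [ 0.55512746 -0.15794133  0.068     ]
1466 ((554.9835815429688, -157.5299072265625), (69.5340347290039, 21.835750579833984), 76.8493423461914) [ 0.55531051 -0.15624556  0.098     ] [ 0.55529002 -0.15622735  0.09904034]
shift [0.0726 0.0059 0.0124] turn 0.0 | ee [ 0.5335 -0.2268  0.2625] yaw -0.205 tilt [-0.0016 -0.0005] F [ 0.3 -0.3 -0.9] q7 0.15 t 7.53
```

```bash
python3 -m jog '0.03 0.003 0.02 0.01 1;0.06 0.005 0.05 0.023 1;0.073 0.007 0.08 0.023 1;0.073 0.007 0.1 0.023 1;0.073 0.007 0.1 0.023 1';python3 -m jog '0 0 0 0 1;0 0 0 0 1;0 0 0 0 1;0 0 0 0 1;0 0 0 0 1';python3 -c "
from h import *
go(.555,-.1570,.066,-.228)"
```

```text
clock: 7.95
ee_pos: [0.5518, -0.155, 0.1569]
orientation: [-0.004, 0.783, 0.623, -0.004]
ft_force: [-0.6, 0.2, -0.6]
gripper_width: 0.0853
gripper_force: 0.0
clock: 8.37
ee_pos: [0.5567, -0.1564, 0.1647]
orientation: [0.001, 0.783, 0.622, 0.001]
ft_force: [-0.7, 1.3, 0.2]
gripper_width: 0.0852
gripper_force: 0.0
shift [-0.001  -0.0018  0.0987] turn 0.0 | ee [ 0.5567 -0.1564  0.1647] yaw -0.228 tilt [ 0.0022 -0.0007] F [-0.7  1.3  0.2] q7 -0.0 t 8.37
```

```bash
python3 -m jog '-0.0005 -0.001 0.03 0 1;-0.001 -0.0015 0.055 0 1;-0.001 -0.0015 0.08 0 1;-0.001 -0.0015 0.097 0 1;-0.001 -0.0015 0.098 0 1';python3 -m jog '0 0 0 0 1;0 0 0 0 1;0 0 0 0 0.6;0 0 0 0 0.5;0 0 0 0 0.5';python3 -c "
from h import *
go(.555,-.1570,.066,-.228)"
```

```text
clock: 8.78
ee_pos: [0.5519, -0.1558, 0.062]
orientation: [-0.002, 0.783, 0.622, -0.002]
ft_force: [-1.5, 1.2, -0.0]
gripper_width: 0.0857
gripper_force: 0.0
clock: 9.2
ee_pos: [0.5553, -0.1565, 0.0666]
orientation: [0.001, 0.783, 0.622, 0.001]
ft_force: [0.0, 0.2, 0.3]
gripper_width: 0.0516
gripper_force: 0.0
shift [-0.0006 -0.0002  0.0006] turn 0.001 | ee [ 0.5553 -0.1565  0.0666] yaw -0.227 tilt [ 0.0022 -0.0005] F [0.  0.2 0.3] q7 -0.0 t 9.2
```

```bash
python3 -m jog '0 0 0 0 0.4;0 0 0 0 0.3;0 0 0 0 0.2;0 0 0 0 0.1;0 0 0 0 0';python3 -m jog '0 0 0 0 0;0 0 0 0 0;0 0 0 0 0;0 0 0 0 0;0 0 0 0 0';python3 -c "
from h import *
s=status.observe();R=Ro.from_quat(s['orientation'],scalar_first=True).as_matrix();print('toolF',R.T@s['ft_force'],'M',R.T@s['moment'])
go(.555,-.1570,.066,-.228)"
```

```text
clock: 9.62
ee_pos: [0.5551, -0.1564, 0.0659]
orientation: [0.001, 0.783, 0.622, 0.0]
ft_force: [0.1, -0.4, 2.7]
gripper_width: 0.0212
gripper_force: 59.3
clock: 10.03
ee_pos: [0.5551, -0.1564, 0.0658]
orientation: [0.001, 0.783, 0.622, 0.0]
ft_force: [1.4, -0.5, 4.8]
gripper_width: 0.021
gripper_force: 59.6
toolF [-0.22369517  1.45216223 -4.78169029] M [-0.17442554  0.02024396 -0.02392674]
shift [-0.0006  0.0001 -0.0002] turn 0.0011 | ee [ 0.5551 -0.1564  0.0658] yaw -0.2269 tilt [ 0.0013 -0.0003] F [ 1.4 -0.5  4.8] q7 -0.0 t 10.03
```

The side load is only 1.5 N, so I lift slowly.

```bash
python3 -m jog '0 0 -0.001 0 0;0 0 -0.002 0 0;0 0 -0.003 0 0;0 0 -0.004 0 0;0 0 -0.005 0 0';python3 -c "
from h import *
s=status.observe();R=Ro.from_quat(s['orientation'],scalar_first=True).as_matrix();print('toolF',R.T@s['ft_force'],'M',R.T@s['moment'])
go(.555,-.1570,.066,-.228)"
```

```text
clock: 10.45
ee_pos: [0.5549, -0.1563, 0.0687]
orientation: [0.0, 0.783, 0.623, 0.0]
ft_force: [6.5, -2.4, -8.4]
gripper_width: 0.0211
gripper_force: 58.9
toolF [-0.83499055  6.87640162  8.43635938] M [-1.6166214  -0.03854292 -0.03195827]
shift [-0.0006  0.0002  0.0027] turn 0.0012 | ee [ 0.5549 -0.1563  0.0687] yaw -0.2268 tilt [ 0.001  -0.0003] F [ 6.5 -2.4 -8.4] q7 -0.0 t 10.45
```

The pins are pushing the plate towards +y of the tool by 7 N, so I ease that way and go on.

```bash
python3 -m jog '0 0.0005 0 0 0;0 0.001 0 0 0;0 0.001 0 0 0;0 0.001 -0.001 0 0;0 0.001 -0.002 0 0';python3 -c "
from h import *
s=status.observe();R=Ro.from_quat(s['orientation'],scalar_first=True).as_matrix();print('toolF',R.T@s['ft_force'],'M',R.T@s['moment'])
go(.555,-.1570,.066,-.228)"
```

```text
clock: 10.87
ee_pos: [0.555, -0.1564, 0.0717]
orientation: [-0.0, 0.783, 0.622, -0.0]
ft_force: [2.5, -1.2, -4.8]
gripper_width: 0.0211
gripper_force: 59.2
toolF [-0.62698239  2.72396309  4.76472601] M [-0.87339077  0.03039716 -0.07075865]
shift [-0.0006  0.0002  0.0057] turn 0.001 | ee [ 0.555  -0.1564  0.0717] yaw -0.227 tilt [-0.0011  0.0003] F [ 2.5 -1.2 -4.8] q7 -0.0 t 10.87
```

Better, with no binding. I'll continue with a little more bias.

```bash
python3 -m jog '0 0.0005 -0.001 0 0;0 0.0005 -0.002 0 0;0 0.0005 -0.003 0 0;0 0.0005 -0.004 0 0;0 0.0005 -0.005 0 0';python3 -m jog '0 0 -0.001 0 0;0 0 -0.002 0 0;0 0 -0.003 0 0;0 0 -0.004 0 0;0 0 -0.005 0 0';python3 -c "
from h import *
s=status.observe();R=Ro.from_quat(s['orientation'],scalar_first=True).as_matrix();print('toolF',R.T@s['ft_force'],'M',R.T@s['moment'])
go(.555,-.1570,.066,-.228)"
```

```text
clock: 11.28
ee_pos: [0.5553, -0.1565, 0.0774]
orientation: [-0.001, 0.783, 0.622, -0.0]
ft_force: [0.5, 0.1, -3.2]
gripper_width: 0.021
gripper_force: 59.7
clock: 11.7
ee_pos: [0.5559, -0.1566, 0.0824]
orientation: [-0.0, 0.783, 0.622, -0.0]
ft_force: [0.0, -1.1, -3.2]
gripper_width: 0.021
gripper_force: 59.7
toolF [-1.01345697  0.28358155  3.17494317] M [0.07692324 0.02173928 0.00826145]
shift [-0.0006 -0.0008  0.0164] turn 0.001 | ee [ 0.5559 -0.1566  0.0824] yaw -0.227 tilt [-0.  0.] F [ 0.  -1.1 -3.2] q7 -0.0 t 11.7
```

Only the weight is left now. I keep lifting clear of the pins.

```bash
python3 -m jog '0 0 -0.0015 0 0;0 0 -0.003 0 0;0 0 -0.0045 0 0;0 0 -0.006 0 0;0 0 -0.0075 0 0';python3 -m jog '0 0 -0.002 0 0;0 0 -0.005 0 0;0 0 -0.01 0 0;0 0 -0.016 0 0;0 0 -0.022 0 0';python3 -m jog '0 0 -0.01 0 0;0 0 -0.022 0 0;0 0 -0.034 0 0;0 0 -0.04 0 0;0 0 -0.043 0 0'
python3 - <<'E'
from h import *
z=np.load("pics/scene0.npz");c=(z["K"],z["D"],z["T"]);P=cloud("scene",z["d"],c);p=z["p"]
m=(abs(P[...,2]-.020)<.008)&(P[...,1]>.12)&(P[...,1]<.45)&(P[...,0]>.33)&(P[...,0]<.65)
n,l,st,ce=cv2.connectedComponentsWithStats(m.astype(np.uint8));k=1+st[1:,4].argmax();v,u=np.nonzero(l==k)
pp=onplane("scene",np.c_[u,v],.02,c);print(st[k],cv2.minAreaRect((pp[:,:2]*1000).astype(np.float32)))
E
```

```text
clock: 12.12
ee_pos: [0.556, -0.1566, 0.09]
orientation: [0.0, 0.783, 0.622, 0.0]
ft_force: [0.8, -0.7, -2.7]
gripper_width: 0.0212
gripper_force: 59.7
clock: 12.53
ee_pos: [0.5561, -0.1566, 0.1126]
orientation: [0.0, 0.783, 0.623, 0.0]
ft_force: [0.5, -0.1, -2.4]
gripper_width: 0.0211
gripper_force: 59.7
clock: 12.95
ee_pos: [0.557, -0.1569, 0.1571]
orientation: [0.001, 0.783, 0.622, 0.001]
ft_force: [0.5, 0.5, -2.8]
gripper_width: 0.0211
gripper_force: 59.9
[ 157  246   78   61 2487] ((482.2830810546875, 267.047119140625), (221.896728515625, 135.81661987304688), 68.11412811279297)
```

The plate is free. From the scene view the board is near (0.482,0.267) with yaw about -0.38 and a size of 222x136 mm. I move towards it and refine from nearer with the wrist camera.

```bash
python3 -m jog '0.01 -0.005 -0.01 0 0;0.03 -0.02 -0.03 0 0;0.06 -0.04 -0.06 0.03 0;0.09 -0.06 -0.085 0.06 0;0.12 -0.08 -0.085 0.09 0';python3 -m jog '0.03 -0.01 0 0.03 0;0.05 -0.02 0 0.06 0;0.06 -0.025 0 0.06 0;0.062 -0.025 0 0.06 0;0.062 -0.025 0 0.06 0';python3 -c "
from h import *
capture('scene')
go(.49,.05,.24,-.38)
c=cam('wrist');p,d=capture('wrist');np.savez('pics/w5.npz',p=p,d=d,K=c[0],D=c[1],T=c[2]);cv2.imwrite('pics/w5.png',p[...,::-1])"
```

```text
clock: 13.37
ee_pos: [0.5066, -0.0219, 0.2445]
orientation: [0.003, 0.811, 0.585, 0.003]
ft_force: [0.9, 0.5, -2.3]
gripper_width: 0.0211
gripper_force: 59.9
clock: 13.78
ee_pos: [0.5007, 0.0442, 0.2396]
orientation: [0.0, 0.827, 0.563, -0.0]
ft_force: [-0.0, -0.3, -3.3]
gripper_width: 0.0212
gripper_force: 59.9
shift [ 0.0027 -0.0127 -0.0005] turn 0.0022 | ee [0.5009 0.0428 0.2395] yaw -0.3778 tilt [-0.0005 -0.0013] F [ 0.5  0.1 -2.9] q7 -0.52 t 13.83
```

View pics/w5.png

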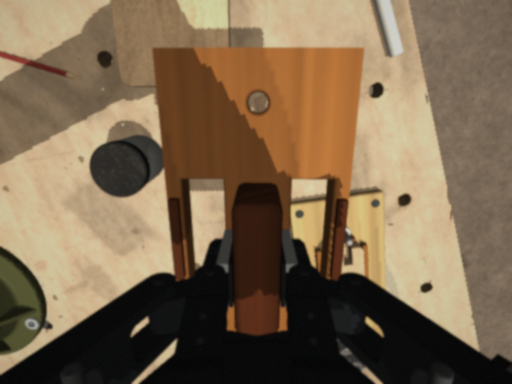

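The board shows at the top, with its left edge at column 113, right edge at 229 and near edge at about row 84. The plate hides only its near right corner.

```bash
python3 - <<'E'
from h import *
z=np.load("pics/w5.npz");c=(z["K"],z["D"],z["T"]);P=cloud("wrist",z["d"],c);p=z["p"]
m=(abs(P[...,2]-.020)<.005)
for r_ in(5,15,25,35): u=np.nonzero(m[r_,90:250])[0]+90; print(r_,u.min(),u.max(), P[r_,[60,170],2].round(4))
q=np.nonzero(m[:110,140])[0];print("near row",q.max())
g=cv2.cvtColor(p,cv2.COLOR_RGB2GRAY)
for r_ in(10,35):print(g[r_,106:122],g[r_,222:236])
print(g[76:96,135])
yaw=-.38;ex=np.array([np.cos(yaw),np.sin(yaw)]);ey=np.array([-ex[1],ex[0]])
for n,px in dict(l=(113,10),l2=(114.5,35),r=(228.5,10),r2=(229,35),n=(135,85)).items():
    w=onplane("wrist",[px],.02,c)[0,:2];print(n,w.round(4),"ex",(w-[.482,.267])@ex,"ey",(w-[.482,.267])@ey)
E
```

```text
5 111 227 [0.0038 0.0228]
15 112 228 [0.0013 0.0228]
25 114 228 [0.0018 0.0216]
35 115 228 [0.0008 0.0214]
near row 86
[108 109 108 107 106 107 115 116 117 115 115 117 118 115 116 115] [199 199 198 196 187 165 132 125 149 163 167 166 166 165]
[102 102 104 106 107 107 106 107 109 113 118 119 120 120 120 122] [128 131 131 131 131 124 104  84  91 103 106 105 102  98]
[123 122 122 121 125 125 125 125 123 113  97  98 105 107 108 111 112 114
 116 118]
l [0.4142 0.2609] ex -0.0606732245637377 ey -0.030845587572487364
l2 [0.4031 0.2381] ex -0.06251859278718729 ey -0.05608162195210689
r [0.5341 0.2127] ex 0.0685000081403367 ey -0.031104621373649603
r2 [0.5247 0.1894] ex 0.06842127531412258 ey -0.05626539752527255
n [0.3989 0.1816] ex -0.04550955453936756 ey -0.11009138040295101
```

```bash
python3 -c "
from h import *
go(.485,.266,.24,-.39)"
```

```text
shift [ 0.202  -0.0977 -0.0008] turn 0.0106 | ee [0.501  0.0422 0.2395] yaw -0.3794 tilt [-0.0005 -0.0012] F [ 0.1 -0.6 -2.9] q7 -0.52 t 13.88
```

```bash
python3 -m jog '0.015 -0.008 0 0 0;0.045 -0.022 0 0.01 0;0.08 -0.038 0 0.01 0;0.115 -0.055 0 0.01 0;0.15 -0.072 0 0.01 0';python3 -m jog '0.025 -0.012 0.02 0 0;0.042 -0.021 0.04 0 0;0.052 -0.026 0.07 0 0;0.052 -0.026 0.10 0 0;0.052 -0.026 0.12 0 0';python3 -m jog '0 0 0 0 0;0 0 0 0 0;0 0 0 0 0;0 0 0 0 0;0 0 0 0 0';python3 -c "
from h import *
go(.485,.266,.044,-.39)
for n in('scene','wrist'):
  c=cam(n);p,d=capture(n);np.savez('pics/%s6.npz'%n,p=p,d=d,K=c[0],D=c[1],T=c[2]);cv2.imwrite('pics/%s6.png'%n,p[...,::-1])
a=cv2.resize(cv2.imread('pics/scene6.png')[200:340,110:290],(514,400),interpolation=cv2.INTER_CUBIC);b=cv2.imread('pics/wrist6.png');b=cv2.resize(b,(286,215));o=np.zeros((400,800,3),np.uint8);o[:,:514]=a;o[:215,514:]=b;cv2.imwrite('pics/m6.png',o)"
```

```text
clock: 14.3
ee_pos: [0.49, 0.2094, 0.2396]
orientation: [0.0, 0.831, 0.556, -0.0]
ft_force: [0.9, 0.8, -3.5]
gripper_width: 0.0212
gripper_force: 59.9
clock: 14.72
ee_pos: [0.4842, 0.2666, 0.1164]
orientation: [0.0, 0.83, 0.558, -0.002]
ft_force: [-1.3, -0.3, -3.5]
gripper_width: 0.021
gripper_force: 59.6
clock: 15.13
ee_pos: [0.4861, 0.2686, 0.1217]
orientation: [0.0, 0.83, 0.558, 0.002]
ft_force: [-0.2, -0.2, -3.2]
gripper_width: 0.0214
gripper_force: 59.8
shift [-0.003  -0.0002  0.0777] turn 0.0021 | ee [0.4861 0.2686 0.1217] yaw -0.3879 tilt [0.0032 0.0013] F [-0.2 -0.2 -3.2] q7 -1.01 t 15.13
```

View pics/m6.png

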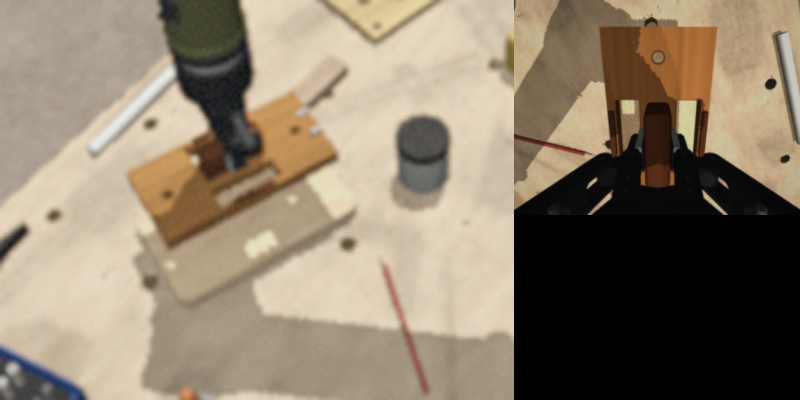

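The plate hovers level over the board, with its edges parallel to the board's. I lower it.

```bash
python3 -m jog '-0.002 0 0.015 0 0;-0.003 0 0.03 0 0;-0.003 0 0.045 0 0;-0.003 0 0.056 0 0;-0.003 0 0.062 0 0';python3 -m jog '0 0 0 0 0;0 0 0 0 0;0 0 0 0 0;0 0 0 0 0;0 0 0 0 0';python3 -c "
from h import *
go(.485,.266,.044,-.39)
c=cam('scene');p,d=capture('scene');np.savez('pics/s7.npz',p=p,d=d,K=c[0],D=c[1],T=c[2]);cv2.imwrite('pics/s7.png',cv2.resize(p[200:340,110:290,::-1],(771,600),interpolation=cv2.INTER_CUBIC))"
```

```text
clock: 15.65
ee_pos: [0.483, 0.2652, 0.0566]
orientation: [-0.0, 0.83, 0.558, -0.001]
ft_force: [-0.2, 0.1, -2.4]
gripper_width: 0.0214
gripper_force: 59.8
clock: 16.07
ee_pos: [0.4841, 0.2659, 0.0586]
orientation: [0.0, 0.83, 0.558, 0.001]
ft_force: [0.9, 0.2, -3.8]
gripper_width: 0.021
gripper_force: 59.8
shift [0.0004 0.0008 0.0146] turn 0.003 | ee [0.4841 0.2659 0.0586] yaw -0.387 tilt [0.0015 0.0006] F [ 0.9  0.2 -3.8] q7 -1.04 t 16.07
```

View pics/s7.png

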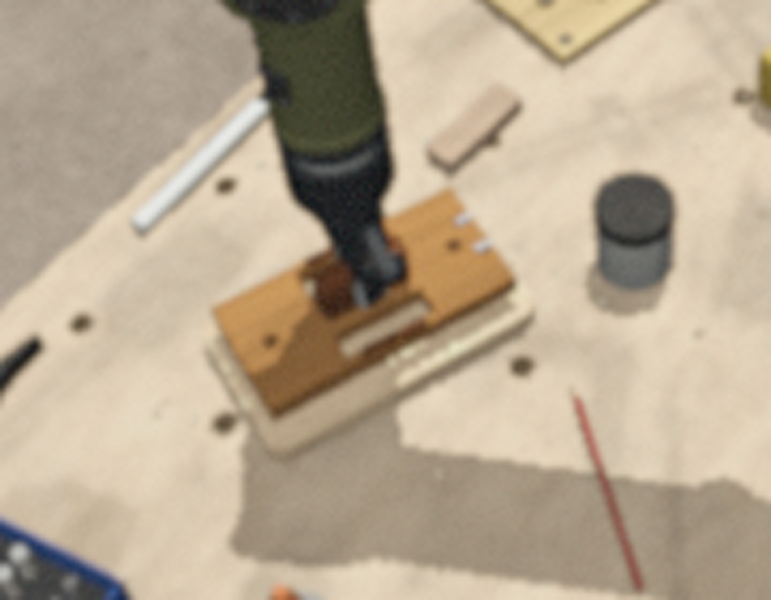

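It's square, centred and clear of the off-cut. I set it down slowly.

```bash
python3 -m jog '0 0.0005 0.003 0 0;0 0.0005 0.006 0 0;0 0.0005 0.009 0.002 0;0 0.0005 0.011 0.002 0;0 0.0005 0.012 0.002 0';python3 -m jog '0 0 0.0005 0 0;0 0 0.001 0 0;0 0 0.0015 0 0;0 0 0.002 0 0;0 0 0.0025 0 0'
```

```text
clock: 16.53
ee_pos: [0.4836, 0.2652, 0.0451]
orientation: [-0.0, 0.83, 0.557, -0.001]
ft_force: [0.0, -1.1, -2.8]
gripper_width: 0.0211
gripper_force: 59.8
clock: 16.95
ee_pos: [0.4839, 0.2652, 0.0445]
orientation: [0.0, 0.831, 0.557, -0.0]
ft_force: [-5.0, -3.9, 10.4]
gripper_width: 0.0213
gripper_force: 62.0
```

It's in contact at the expected height. I relax the pressure, then open.

```bash
python3 -m jog '0 0 -0.0005 0 0;0 0 -0.001 0 0;0 0 -0.0015 0 0;0 0 -0.0015 0 0;0 0 -0.0015 0 0';python3 -m jog '0 0 0 0 0.35;0 0 0 0 0.4;0 0 0 0 0.5;0 0 0 0 0.5;0 0 0 0 0.5';python3 -m jog '0 0 -0.005 0 0.5;0 0 -0.015 0 0.5;0 0 -0.03 0 0.5;0 0 -0.05 0 0.5;0 0 -0.08 0 0.5';python3 -m jog '-0.03 0 -0.03 0 0.5;-0.06 0 -0.06 0 0.5;-0.09 0 -0.09 0 0.5;-0.1 0 -0.1 0 0.5;-0.1 0 -0.1 0 0.5'
python3 - <<'E'
from h import *
a=[]
for n in("wrist","scene"):
    c=cam(n);p,d=capture(n);a.append(cv2.resize(p[...,::-1],(400,300)) if n=="wrist" else cv2.resize(p[150:310,120:333,::-1],(400,300)))
    np.savez(f"pics/{n}8.npz",p=p,d=d,K=c[0],D=c[1],T=c[2])
cv2.imwrite("pics/m8.png",np.hstack(a))
E
```

```text
clock: 17.37
ee_pos: [0.4841, 0.2655, 0.0448]
orientation: [0.0, 0.83, 0.557, 0.0]
ft_force: [-0.3, -0.8, 0.3]
gripper_width: 0.0213
gripper_force: 60.5
clock: 17.78
ee_pos: [0.4842, 0.2655, 0.0449]
orientation: [0.0, 0.83, 0.557, 0.0]
ft_force: [0.3, 0.1, -0.3]
gripper_width: 0.0428
gripper_force: 0.0
clock: 18.2
ee_pos: [0.4827, 0.2647, 0.1245]
orientation: [-0.0, 0.83, 0.557, -0.002]
ft_force: [0.6, -0.2, -0.2]
gripper_width: 0.0426
gripper_force: 0.0
clock: 18.62
ee_pos: [0.4477, 0.1706, 0.2297]
orientation: [0.002, 0.832, 0.555, 0.004]
ft_force: [0.8, 0.4, 0.2]
gripper_width: 0.043
gripper_force: 0.0
```

View pics/m8.png

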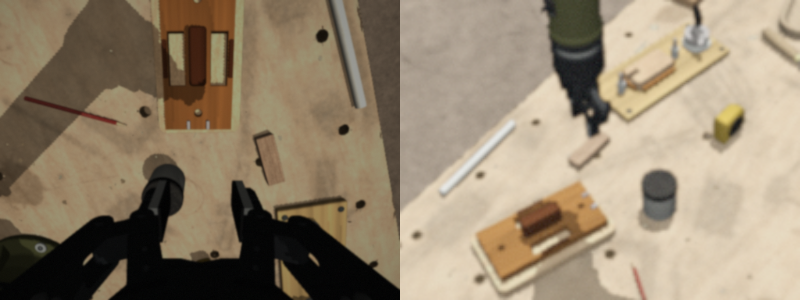

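The plate lies flat on the board, with the work block still in the fixture and everything else in place. I'll check the centring numerically.

```bash
python3 - <<'E'
from h import *
z=np.load("pics/wrist8.npz");c=(z["K"],z["D"],z["T"]);p=z["p"];h=cv2.cvtColor(p,cv2.COLOR_RGB2HSV)
yaw=-.39;ex=np.array([np.cos(yaw),np.sin(yaw)]);ey=np.array([-ex[1],ex[0]])
f=lambda u,v,zz:np.round(np.array([ex,ey])@(onplane("wrist",[(u,v)],zz,c)[0,:2]-[.485,.266])*1000,1)
for v in(20,60,110,140):
    g=p[v].astype(int); s=g[:,0]-g[:,2]
    w=cv2.GaussianBlur(s.astype(np.float32).reshape(1,-1),(1,1),0)[0]
    o=np.nonzero(s[180:330]>70)[0]+180; P0,P1=o.min(),o.max()
    print(v,"plate",P0,P1,f(P0-.5,v,.038),f(P1+.5,v,.038),"| L",g[P0-20:P0+1].sum(1),"R",g[P1:P1+20].sum(1))
d=cloud("wrist",z["d"],c)
for v in(20,60,110,140):
    for lo,hi,zz in((.012,.045,.02),):
        q=np.nonzero((d[v,150:340,2]>.011)&(d[v,150:340,2]<.05))[0]+150;print(v,"board",q.min(),q.max(),f(q.min()-.5,v,.02),f(q.max()+.5,v,.02))
q=np.nonzero((d[120:200,260,2]>.011))[0]+120;o=np.nonzero(p[120:200,230,0].astype(int)-p[120:200,230,2]>70)[0]+120
print("near edge board",q.max(),f(260,q.max()+.5,.02),"plate",o.max(),f(230,o.max()+.5,.038))
print("plate top z at corners",[np.round(np.median(d[v-2:v+3,u-2:u+3,2]),4) for u,v in((215,10),(285,10),(220,150),(285,150))])
E
```

```text
20 plate 206 299 [-49.9  52.7] [48.  52.5] | L [378 382 379 379 374 355 324 316 339 368 379 381 381 382 391 403 397 361
 300 238 206] R [246 295 370 410 421 419 414 416 413 412 409 394 366 336 327 327 325 327
 326 333]
60 plate 265 268 [11.7 14.1] [16.  14.1] | L [113 116 110 112 112 111 111 112 112 115 111 111 103 107 100  95  92  85
 104 165 201] R [213 251 333 399 421 423 421 422 413 409 406 405 407 413 426 431 431 419
 375 303]
110 plate 262 297 [  8.5 -38.1] [ 49.3 -38.2] | L [135 124 122 109 101  97  96  99  97 101  96 100 100 101  98  98 101 105
 112 143 191] R [322 389 428 439 440 437 434 429 427 429 417 387 368 366 361 359 358 358
 359 363]
140 plate 211 295 [-50.8 -71.6] [ 48.2 -72. ] | L [243 281 320 340 351 359 360 359 353 343 337 379 407 412 410 410 413 404
 364 297 238] R [266 324 393 426 427 429 437 438 438 435 434 424 400 395 391 383 374 373
 373 379]
20 board 193 312 [-66.8  57.1] [64.8 56.8]
60 board 196 310 [-66.1  16.6] [64.6 16.2]
110 board 200 308 [-64.9 -38.3] [ 65.  -38.8]
140 board 202 307 [-64.6 -73.9] [ 65.6 -74.4]
near edge board 169 [   7.2 -111.3] plate 165 [ -29. -102.]
plate top z at corners [np.float64(0.0403), np.float64(0.04), np.float64(0.0402), np.float64(0.0402)]
```

```bash
python3 -m jog '0 0 0 0 0.5;0 0 0 0 0.5;0 0 0 0 0.5;0 0 0 0 0.5;0 0 0 0 0.5' && python3 -c "
from h import *
print(job.hand_in())"
```

```text
clock: 19.13
ee_pos: [0.4458, 0.1733, 0.224]
orientation: [-0.0, 0.83, 0.558, -0.001]
ft_force: [-0.6, -0.3, 0.1]
gripper_width: 0.0428
gripper_force: 0.0
the job is handed in; nothing more can be done
None
```

I handed the job in at about 19 s: the knob is down in its notch with the finger off the plate, the plate lies flat on the pine board (about 1 mm off centre and square to within about 0.02 rad), the work block is still in the fixture, and nothing else looked disturbed.

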